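# Find an empty cell under the flaps and store the vase

### The job

Four of the six flap-covered cells of the ware crate already hold a vase: with the vase still lying on the board, feel down through the flaps with your fingertips, cell by cell, until you have found an empty one. Then stand the lying vase on its foot on the board or table and let go of it, take it again by the neck from above, and set it down gently, upright, on the floor of an empty cell. Leave the mould, rolling pin, mug and bowl where they are.

Things in the scene. Friction and masses are not known exactly. Their poses are not given: they have to be found in the camera images.
- crate: Plywood ware crate, 204 x 212 x 102 mm high, fixed to the table: 2 rows of 3 cells covered by flaps. Origin: centre of its underside; x runs from the near to the far row, y along a row from the right cell to the left, z up. Walls and floor are 8 mm thick. Each cell is 90 mm (crate x) by 60 mm (crate y) inside and 94 mm deep below the rim; pitch 98 x 68 mm.
- crate_flaps (a point): Centre of the crate's top, level with the rim. Each cell is closed level with the rim by two wooden leaves, each 87 x 28.5 x 3 mm, hinged on its long walls (along crate x) and meeting over its middle. Light springs hold them shut; pushed down near the middle they swing into the cell (1 to 3 N in all on what pushes through) and shut again by themselves above what is withdrawn or stands lower.
- crate_stored (a point): Centre of the crate, 26 mm below the rim: the height of the neck tops of the four vases, like vase, that stand upright within 4 mm of the middle of four of the six cells, unknown which. Fingers pushed through the leaves at the middle of a full cell stop on a hard neck at this height; the two empty cells (only a scrap of paper) let them go on as deep as the hand can reach.
- vase: The vase to store, pale stoneware, about 140 g: square body 42 x 42 mm, sides parallel to its x and y, on a foot 36 x 36 mm; shoulders from 41 mm up. Origin: centre of the foot's underside; z points from foot to mouth. At the start it lies on a flat side on the board, its z level and pointing to the left (world +y, up to 0.55 rad either way).
- vase_neck (a point): Centre of the top of the vase's round neck, 68 mm from the foot along the vase's z. The neck is 20 mm in diameter and straight from 48 to 68 mm above the foot.
- board: Fixed wooden ware board, 240 x 270 mm and 14 mm thick, bare but for the lying vase; origin: centre of its underside on the table, z up.
- cell0 (a point): Middle of the top of cell 0 (near row (towards the robot when the crate is square to it), right), on the meeting line of its leaves, level with the rim; axes as the crate's. The cell's floor lies 94 mm below.
- cell1 (a point): Middle of the top of cell 1 (near row, middle), on the meeting line of its leaves, level with the rim; axes as the crate's. The cell's floor lies 94 mm below.
- cell2 (a point): Middle of the top of cell 2 (near row, left), on the meeting line of its leaves, level with the rim; axes as the crate's. The cell's floor lies 94 mm below.
- cell3 (a point): Middle of the top of cell 3 (far row, right), on the meeting line of its leaves, level with the rim; axes as the crate's. The cell's floor lies 94 mm below.
- cell4 (a point): Middle of the top of cell 4 (far row, middle), on the meeting line of its leaves, level with the rim; axes as the crate's. The cell's floor lies 94 mm below.
- cell5 (a point): Middle of the top of cell 5 (far row, left), on the meeting line of its leaves, level with the rim; axes as the crate's. The cell's floor lies 94 mm below.
- mould: Bystander: white plaster hump mould, a dome 116 mm across and 58 mm high. Origin: centre of its underside.
- rolling_pin: Bystander: wooden rolling pin lying on the table, barrel 230 x 58 mm, 420 mm over its handles along its own x. Origin: under its middle.
- mug: Bystander: blue mug, 80 mm across, 92 mm high, handle towards its own +y. Origin: centre of its underside.
- bowl: Bystander: white plastic bowl, 130 mm across, 55 mm high. Origin: centre of its underside.

How it is judged:
By the outcome, as a careful person would: the job done as asked, in the order asked, and still so for the second after the job is handed in, with the robot touching nothing.
It also fails if it takes over 70 s, if anything falls off the work surface, if the arm or the gripper's body presses on something with over 40 N, if the wrist force passes 120 N, or if a joint passes its speed limit or range.

### The arm

A 7-joint arm with a two-finger parallel gripper is mounted at the origin on the work surface. World frame = base frame: x ahead of the robot, y to its left, z up, the work surface at z = 0. Lengths are in m, angles in rad, forces in N, time in s.
With the tool pointing down it reaches from about 0.4 to 0.85 m from the base axis. Payload 10.4 kg.
Tool frame: the origin (TCP) lies on the centre line of the jaws, within the pads' length; the fingertips stand r.finger_overhang ahead of it and the grasp point (between the pads) lies 5 mm behind it (r.finger_overhang is the distance from the TCP to the fingertips, in m); z points along the fingers, y is the line along which they close (so a half turn about z gives the same grasp; the last joint's range is limited). The gripper opens to 87 mm and grips with 3 to 60 N. Pads are 19 mm wide; open, the fingers measure 117 mm over their backs; the gripper's body (75 mm by 190 mm) begins 51 mm behind the grasp point.
Start: joints at [-1.346, 0.332, -0.065, 1.46, 0.022, 1.35, -0.088], TCP at [0.153, 0.606, 0.237] pointing down, gripper open.
Joint ranges: [-2.6, 2.6], [-0.5, 2.12], [-1.47, 1.34], [0.16, 2.42], [-1.27, 4.41], [0.06, 2.06], [-2.6, 2.6]. Speed limits (rad/s): [2.22, 2.22, 2.79, 2.79, 3.14, 3.14, 3.14].

### API

Orientations are given as a unit quaternion [x, y, z, w].
In Python, from bench import read_state, viewer, r gives the robot as it stands.
- The arm moves only by the tool carry_out, never from a script. Its argument "moves" is a list of rows, each a list of 6 numbers: the shift along the tool's x, y, z in units of 40 mm (1.0 is 40 mm), then the turn, a rotation vector about the tool's x, y, z in units of 8 degrees (1.0 is 8 degrees). A call has 1 to 20 rows; each row shifts and turns the commanded pose from where the row before left it, along the tool's axes as they then stand; what a row does not reach is not made up. A row lasts 1/8 s, in which the tool goes at most 62.5 mm and 10.7 degrees, less where a joint would pass 70% of its speed; a pose out of reach is approached as far as the arm can. A call is refused whole if a number of a shift passes 1 or a number of a turn 1, either way. A call with a gripper value outside its range is refused whole. "fingers" is the finger opening in mm, from 0 to 87, set as the call begins (left out, the last holds). The fingers move at their own pace and stop on an object; "force" is the grip in N (left out, the last holds). Time passes only in rows, so rows that do not move let the fingers close. It gives the time, the measured TCP pose, the force, the opening and the grip force at its end, in the units of the state.
- read_state(): the state, without advancing time (a new reading comes with each control period).
- viewer.camera(name): name is "scene" or "top" or "wrist"; returns a dict with "pixels" (400x640x3 uint8, red, green, blue), "range_z" (400x640 float32, m along the optical axis (not along the pixel's ray), 0 where there is no reading), "fx", "fy", "cx", "cy" (pixels), "xyz" and "orientation" of the camera in the world. Camera axes: x right, y down, z forward; pixel columns grow to the right and rows downward; lengths in m; the calibration is good to about 2 mm. The wrist camera is an equidistant fisheye: a pixel r from the principal point sees the ray r / f radians off the axis. A picture is of the moment at which its call begins.
- r.close_job(): hands the job in; it is judged then, once.
The state is a dict: "time": time; "joint_positions": joint angles; "joint_vel": joint speeds; "joint_torque": joint torques, N m; "ee_pos": TCP position; "eef_rot": TCP orientation; "ft_force": force on the tool from outside, world axes, zero at the start; "torque": the same for the moment, N m; "width": finger opening in m; "grip_force": force on a finger pad.
Only numpy, scipy, OpenCV 4.12 (cv2) and the standard library are available. Lean on these libraries where they do the work, as an engineer would, in place of code of your own. Each camera call takes 0.05 s, during which the arm holds its last target. There are 200 camera calls.

## Working session

There is one attempt and no reset: what is moved stays moved. The work goes in short steps, Python scripts to look and compute and a tool call to move; the robot and the scene stay as the last step left them, time stands still between calls to the robot, and variables do not carry over. Pictures are saved under pics/ and viewed, at most 13 in all, crops included, and the job is handed in when it is done.

Besides the shell and the picture viewer there is one more tool, called after ">>>" as name(argument=value, ...) on one line, values as JSON. carry_out: Moves the arm, as the interface text tells. Its arguments: {"type":"object","properties":{"moves":{"type":"array","items":{"type":"array","items":{"type":"number"}}},"fingers":{"type":"number"},"force":{"type":"number"}},"required":["moves"]}

```bash
ls; mkdir -p pics; python3 - <<'E'
from bench import read_state, viewer, r
import cv2, numpy as np
s=read_state(); print(s, r.finger_overhang)
for n in ("top","scene"):
    c=viewer.camera(n); print(n,c["fx"],c["fy"],c["cx"],c["cy"],c["xyz"],c["orientation"])
    cv2.imwrite(f"pics/{n}0.png",c["pixels"][:,:,::-1]); np.savez(f"pics/{n}0.npz",**{k:np.array(v) for k,v in c.items()})
E
```

```text
pics
{'time': 0.0, 'joint_positions': array([-1.34560257,  0.3328865 , -0.06466079,  1.46095527,  0.0216203 ,
        1.34989681, -0.08844913]), 'joint_vel': array([-0.00011971, -0.00162125,  0.00019947, -0.00233143, -0.00125684,
       -0.00316253, -0.00069588]), 'joint_torque': array([-1.03075977e-04, -6.23264337e+01,  2.45752267e-02, -3.89899886e+01,
       -6.14344189e-02,  3.96138767e-02,  1.57599520e-04]), 'ee_pos': array([0.15323411, 0.60554002, 0.23573804]), 'eef_rot': array([ 1.23560484e-01,  9.92336778e-01, -7.24030610e-04, -3.97899503e-05]), 'ft_force': array([ 1.11952003,  0.48583986, -0.38405237]), 'torque': array([-0.00543889, -0.03912089, -0.0271563 ]), 'grip_force': 0.0, 'width': 0.08685150648060366} 0.014
top 416.21197933832985 416.21197933832985 320.7432841957057 201.34478252644203 [0.34228215 0.03412674 1.26668091] [ 0.71307144 -0.69571432  0.05851529 -0.06392705]
scene 460.07628077247074 460.07628077247074 328.25372573274547 202.0869375697412 [1.72441879 0.02995833 0.94537495] [ 0.62742949  0.62941309 -0.31633939 -0.33181438]
```

View pics/top0.png

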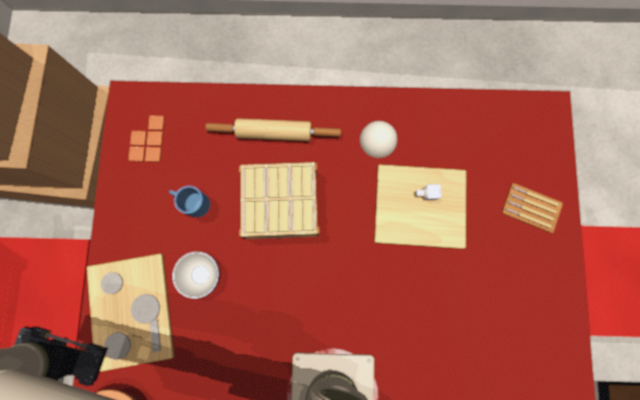

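View pics/scene0.png

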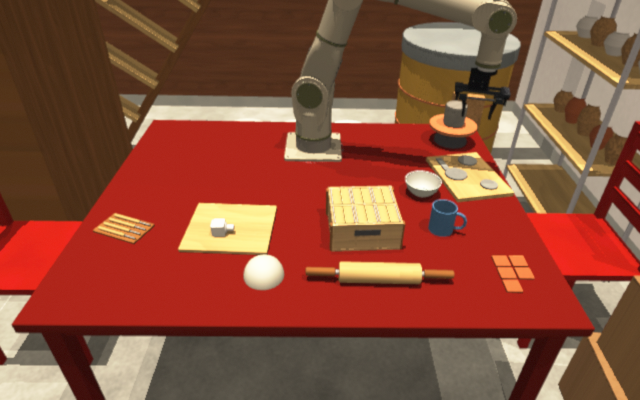

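The top view shows the crate at about (279,200), the board at (421,206), the vase lying at (430,192) with its neck to the left, the bowl at (196,275), the mug at (190,201), the pin at (272,130) and the mould at (379,139). The scene view agrees. Now I'll measure from depth.

```bash
cat > h.py <<'E'
import numpy as np, cv2
from scipy.spatial.transform import Rotation as R
def cloud(c):
    """world points (400x640x3) from a pinhole camera dict"""
    v,u=np.mgrid[0:400,0:640]; z=np.asarray(c["range_z"],float)
    p=np.stack([(u-float(c["cx"]))/float(c["fx"])*z,(v-float(c["cy"]))/float(c["fy"])*z,z],-1)
    return p@R.from_quat(c["orientation"]).as_matrix().T+np.asarray(c["xyz"])
def cast(c,uv,h):
    uv=np.atleast_2d(uv).astype(float)
    d=np.stack([(uv[:,0]-float(c["cx"]))/float(c["fx"]),(uv[:,1]-float(c["cy"]))/float(c["fy"]),np.ones(len(uv))],-1)@R.from_quat(c["orientation"]).as_matrix().T
    o=np.asarray(c["xyz"]); return (o+d*((h-o[2])/d[:,2])[:,None])[:,:2]
def rect(pts):
    return cv2.minAreaRect((np.asarray(pts)*1000).astype(np.float32))
E
python3 - <<'E'
from h import *
for n in ("top","scene"):
    c=dict(np.load(f"pics/{n}0.npz")); P=cloud(c); rgb=c["pixels"].astype(int)
    x,y,z=P[...,0],P[...,1],P[...,2]
    near=(x>.2)&(x<.75)&(abs(y)<.5)
    m=near&(y>-.05)&(y<.25)&(x<.62)&(z>.092)&(z<.112)
    m=cv2.morphologyEx(m.astype(np.uint8),cv2.MORPH_OPEN,np.ones((3,3)))>0
    print(n,"crate depth",rect(P[m][:,:2]),np.median(z[m]))
    k,_=cv2.findContours(m.astype(np.uint8),cv2.RETR_EXTERNAL,cv2.CHAIN_APPROX_NONE); k=max(k,key=cv2.contourArea)
    print("crate cast",rect(cast(c,k[:,0],.102)))
    hsv=cv2.cvtColor(c["pixels"],cv2.COLOR_RGB2HSV)
    w=near&(y<-.1)&(y>-.42)&(hsv[...,1]<60)&(hsv[...,2]>120)&(x<.6)
    w=w&(z>.02)&(z<.08)
    print("vase n",w.sum(),"zmax",np.percentile(z[w],95))
    t=w&(z>.05)
    print("vase top face",rect(P[t][:,:2]),t.sum())
    b=near&(y<-.05)&(y>-.45)&(x>.25)&(x<.62)&(hsv[...,0]>12)&(hsv[...,0]<35)&(z<.03)
    k,_=cv2.findContours(b.astype(np.uint8),cv2.RETR_EXTERNAL,cv2.CHAIN_APPROX_NONE); k=max(k,key=cv2.contourArea)
    print("board",rect(cast(c,k[:,0],.014)),np.median(z[b]))
    cv2.imwrite(f"pics/{n}v.png",cv2.resize(c["pixels"][150:240,370:480] if n=="top" else c["pixels"][190:260,170:290],None,fx=5,fy=5,interpolation=cv2.INTER_CUBIC)[:,:,::-1])
    q=P[w]; np.save(f"pics/{n}vase.npy",q)
    ns=w&(z<.05); print("lower pts",ns.sum(), P[ns][:,:2].min(0),P[ns][:,:2].max(0))
E
```

```text
top crate depth ((535.0909423828125, 152.55648803710938), (173.60171508789062, 197.61708068847656), 1.9504237174987793) 0.10259861892128441
crate cast ((534.2703857421875, 151.9331817626953), (172.74949645996094, 197.5188751220703), 1.5043524503707886)
vase n 218 zmax 0.059385628365714045
vase top face ((585.7078247070312, -273.2281799316406), (28.0500431060791, 68.27314758300781), 0.2495487779378891) 142
board ((529.0021362304688, -255.39881896972656), (272.64886474609375, 190.8782196044922), 88.022216796875) 0.014053251199349082
lower pts 76 [ 0.57139713 -0.30766175] [ 0.59938991 -0.23853586]
scene crate depth ((534.7196655273438, 152.7902374267578), (175.261474609375, 199.85643005371094), 2.4754817485809326) 0.10281910034887332
crate cast ((534.5057373046875, 153.9433135986328), (173.26914978027344, 201.3604278564453), 3.554178237915039)
vase n 103 zmax 0.059300886853121924
vase top face ((585.4761962890625, -286.6267395019531), (30.199451446533203, 42.12112045288086), 6.861368656158447) 74
board ((1056.0928955078125, -124.08574676513672), (220.8849639892578, 128.38673400878906), 89.42459106445312) -0.7453487773066261
lower pts 29 [ 0.58395231 -0.2627647 ] [ 0.59947669 -0.23983344]
```

```bash
python3 - <<'E'
import cv2,numpy as np
a=cv2.imread("pics/topv.png");b=cv2.imread("pics/scenev.png");
b=cv2.resize(b,(a.shape[1],b.shape[0]*a.shape[1]//b.shape[1]));m=np.vstack([a,b])
cv2.imwrite("pics/vv.png",m[:]if m.shape[0]<=600 else cv2.resize(m,None,fx=600/m.shape[0],fy=600/m.shape[0]))
E
```

```text
(no output)
```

View pics/vv.png

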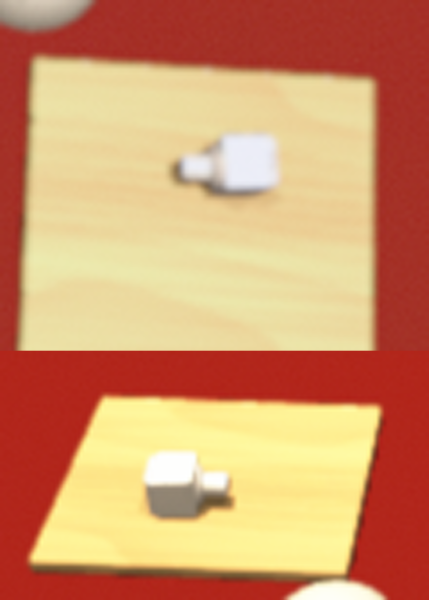

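The crop shows the vase lying with its neck to the left (+y), nearly along y. My x limits cut the masks off, so I'll widen them.

```bash
cat > m.py <<'E'
from h import *
for n in ("top","scene"):
    c=dict(np.load(f"pics/{n}0.npz")); P=cloud(c)
    x,y,z=P[...,0],P[...,1],P[...,2]
    m=(x>.35)&(y>0)&(y<.3)&(x<.7)&(z>.092)&(z<.112)
    m=cv2.morphologyEx(m.astype(np.uint8),cv2.MORPH_OPEN,np.ones((3,3)))
    k,_=cv2.findContours(m,cv2.RETR_EXTERNAL,cv2.CHAIN_APPROX_NONE); k=max(k,key=cv2.contourArea)
    print(n,"crate",rect(P[m>0][:,:2]),rect(cast(c,k[:,0],.102)))
    hsv=cv2.cvtColor(c["pixels"],cv2.COLOR_RGB2HSV)
    b=(y<-.05)&(y>-.45)&(x>.35)&(x<.7)&(hsv[...,0]>12)&(hsv[...,0]<35)&(z<.03)&(z>.005)
    k,_=cv2.findContours(b.astype(np.uint8),cv2.RETR_EXTERNAL,cv2.CHAIN_APPROX_NONE); k=max(k,key=cv2.contourArea)
    print("board",rect(cast(c,k[:,0],.014)))
    w=(y<-.2)&(y>-.35)&(z>.022)&(z<.08)&(x>.52)&(x<.65)
    body=w&(y<-.265)
    t=body&(z>.05); print("body top",rect(P[t][:,:2]),np.median(z[t]))
    # foot-to-neck axis by PCA of slices
    for y0 in np.arange(-.33,-.22,.01):
        s=w&(y>y0)&(y<y0+.01)
        if s.sum()>2: print(f"{y0:.2f}",s.sum(),np.round(x[s].min(),3),np.round(x[s].max(),3),np.round(z[s].max(),3))
    m2=(z>.02)&(z<.07)&(x>.6)&(y>-.25)&(y<-.05)
    print("mould",P[m2][:,:2].min(0),P[m2][:,:2].max(0))
E
python3 m.py
```

```text
top crate ((551.4051513671875, 168.11703491210938), (204.80929565429688, 223.4566192626953), 3.37484073638916) ((550.9588012695312, 167.40574645996094), (204.7344207763672, 222.18466186523438), 3.3826520442962646)
board ((555.0053100585938, -257.5331726074219), (271.5317077636719, 240.90650939941406), 87.54043579101562)
body top ((592.0066528320312, -286.1911926269531), (40.40131378173828, 42.32395553588867), 0.6102743744850159) 0.05596494673172969
-0.31 29 0.573 0.612 0.058
-0.30 49 0.572 0.612 0.06
-0.29 52 0.572 0.612 0.061
-0.28 55 0.571 0.612 0.063
-0.27 59 0.572 0.612 0.059
-0.26 25 0.581 0.63 0.05
-0.25 20 0.582 0.599 0.048
-0.24 6 0.584 0.599 0.052
mould [ 0.60501901 -0.24634829] [ 0.81590134 -0.07394445]
scene crate ((550.4846801757812, 167.80059814453125), (215.87745666503906, 223.2991485595703), 4.0626749992370605) ((555.5528564453125, 166.5396728515625), (217.0270233154297, 223.69972229003906), 3.6192708015441895)
board ((558.8951416015625, -258.0858154296875), (270.5426940917969, 252.12200927734375), 87.853515625)
body top ((594.1660766601562, -286.5299987792969), (47.723976135253906, 41.50975036621094), 5.307374477386475) 0.056334918328391714
-0.31 34 0.573 0.616 0.059
-0.30 53 0.577 0.618 0.062
-0.29 55 0.57 0.618 0.06
-0.28 53 0.57 0.616 0.061
-0.27 52 0.579 0.618 0.058
-0.26 19 0.589 0.605 0.047
-0.25 21 0.584 0.604 0.05
mould [ 0.60076757 -0.24983939] [ 0.82151497 -0.07484966]
```

>>> carry_out(moves=[[-0.95, -0.63, 0, 0, 0, 0], [-0.95, -0.63, 0, 0, 0, 0], [-0.95, -0.63, 0, 0, 0, 0], [-0.95, -0.63, 0, 0, 0, 0], [-0.95, -0.63, 0, 0, 0, 0], [-0.95, -0.63, 0, 0, 0, 0], [-0.95, -0.63, 0, 0, 0, 0], [-0.95, -0.63, 0, 0, 0, 0], [-0.95, -0.63, 0, 0, 0, 0], [-0.95, -0.63, 0, 0, 0, 0], [-0.95, -0.63, 0, 0, 0, 0], [-0.95, -0.63, 0, 0, 0, 0], [-0.95, -0.63, 0, 0, 0, 0]], fingers=0, force=10)

```text
time: 1.72
ee_pos: [0.5525, 0.166, 0.2363]
eef_rot: [0.123, 0.992, -0.0, -0.0]
ft_force: [0.9, 0.5, 0.5]
width: 0.0007
grip_force: 0.0
```

>>> carry_out(moves=[[0, 0, 0, 0, 0, 1], [0, 0, 0, 0, 0, 1], [0, 0, 0, 0, 0, 1], [0, 0, 0, 0, 0, 1], [0, 0, 0, 0, 0, 1], [0, 0, 0, 0, 0, 1], [0, 0, 0, 0, 0, 1], [0, 0, 0, 0, 0, 1], [0, 0, 0, 0, 0, 1], [0, 0, 0, 0, 0, 0]])

```text
time: 2.98
ee_pos: [0.5516, 0.1672, 0.2362]
eef_rot: [0.683, 0.731, -0.0, -0.0]
ft_force: [0.8, -0.6, -0.3]
width: 0.0005
grip_force: 0.0
```

```bash
python3 - <<'E'
from bench import read_state, viewer, r
from h import *
print([a for a in dir(r) if a[0]!='_'])
s=read_state(); print(s["time"],s["ee_pos"],R.from_quat(s["eef_rot"]).as_matrix().round(3).tolist(),s["joint_positions"].round(2),s["ft_force"].round(2),s["width"])
c=viewer.camera("wrist"); print({k:c[k] for k in ("fx","fy","cx","cy","xyz")}, R.from_quat(c["orientation"]).as_matrix().round(3).tolist())
cv2.imwrite("pics/wrist1.png",c["pixels"][:,:,::-1]); np.savez("pics/wrist1.npz",**{k:np.array(v) for k,v in c.items()})
E
```

```text
['PlanningError', 'close_job', 'finger_overhang']
2.975 [0.55163639 0.16720966 0.23621479] [[-0.067, 0.998, -0.001], [0.998, 0.067, -0.0], [-0.0, -0.001, -1.0]] [-0.79  0.23  0.49  1.62 -0.11  1.32 -0.21] [ 0.8  -0.57 -0.34] 0.0005281188266262487
{'fx': 309.70691628693146, 'fy': 309.70691628693146, 'cx': 320.2272741945328, 'cy': 200.44544013229827, 'xyz': array([0.54574475, 0.24650376, 0.38379944])} [[0.998, 0.064, 0.018], [0.067, -0.955, -0.288], [-0.001, 0.289, -0.957]]
```

View pics/wrist1.png

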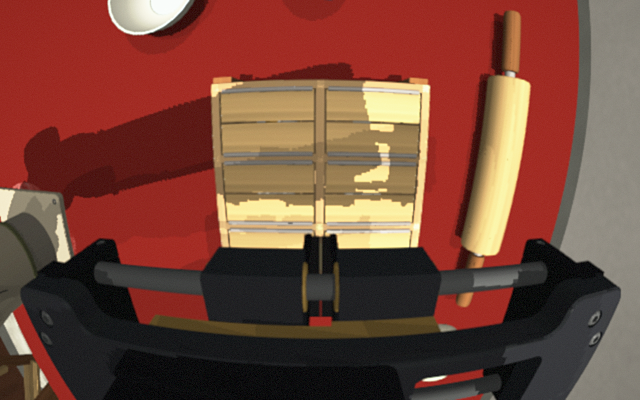

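The wrist view shows the crate from above: the middle wall is at column 320, the cross walls at rows ~159 and ~230, and the left outer wall at row ~87, with small corner tabs outside it. I'll cast these onto the rim plane.

```bash
cat >> h.py <<'E'
def fcast(c,uv,h):
    uv=np.atleast_2d(uv).astype(float); d=(uv-[float(c["cx"]),float(c["cy"])])
    r=np.linalg.norm(d,axis=1); t=r/float(c["fx"]); k=np.where(r>0,np.sin(t)/np.maximum(r,1e-9),0)
    ray=np.column_stack([d*k[:,None],np.cos(t)])@R.from_quat(c["orientation"]).as_matrix().T
    o=np.asarray(c["xyz"]); return (o+ray*((h-o[2])/ray[:,2])[:,None])[:,:2]
E
python3 - <<'E'
from h import *
c=dict(np.load("pics/wrist1.npz"))
# rim z check from depth at centre wall
print("range at wall",c["range_z"][159,320])
for row in (110,140,180,210):
    g=cv2.cvtColor(c["pixels"],cv2.COLOR_RGB2HSV)
    red=(g[row,:,0]<8)|(g[row,:,0]>172); red&=g[row,:,1]>150
    nr=np.where(~red[180:460])[0]+180; a,b=nr.min()-.5,nr.max()+.5
    print(row,a,b,fcast(c,[[a,row],[b,row]],.102).round(4).tolist())
# vertical profile along columns in each row for dark lines
g=cv2.cvtColor(c["pixels"],cv2.COLOR_RGB2GRAY).astype(int)
for col in (245,300,345,400):
    p=g[76:245,col-2:col+3].mean(1); print(col,[(76+i) for i in range(2,len(p)-2) if p[i]<p[i-2]-15 and p[i]<p[i+2]-15 and p[i]==p[i-2:i+3].min()])
print(fcast(c,[[320,87],[320,159],[320,230],[222,87],[418,85]],.102).round(4).tolist())
cv2.imwrite("pics/w1c.png",cv2.resize(c["pixels"][70:250,200:440],None,fx=3.3,fy=3.3,interpolation=cv2.INTER_CUBIC)[:,:,::-1])
E
```

```text
range at wall 0.2835952
110 210.5 429.5 [[0.4428, 0.2429], [0.647, 0.2565]]
140 211.5 427.5 [[0.4444, 0.2144], [0.6482, 0.2279]]
180 214.5 424.5 [[0.4472, 0.1754], [0.6505, 0.1891]]
210 216.5 422.5 [[0.4484, 0.1447], [0.6534, 0.1585]]
245 [91, 122, 156, 193, 221, 228]
300 [90, 121, 193, 222, 225, 229]
345 [90, 121, 156, 164, 193, 222, 229]
400 [89, 93, 124, 165, 194, 222, 229]
[[0.5438, 0.2671], [0.5482, 0.2013], [0.5529, 0.1314], [0.4534, 0.2646], [0.6335, 0.2785]]
```

View pics/w1c.png

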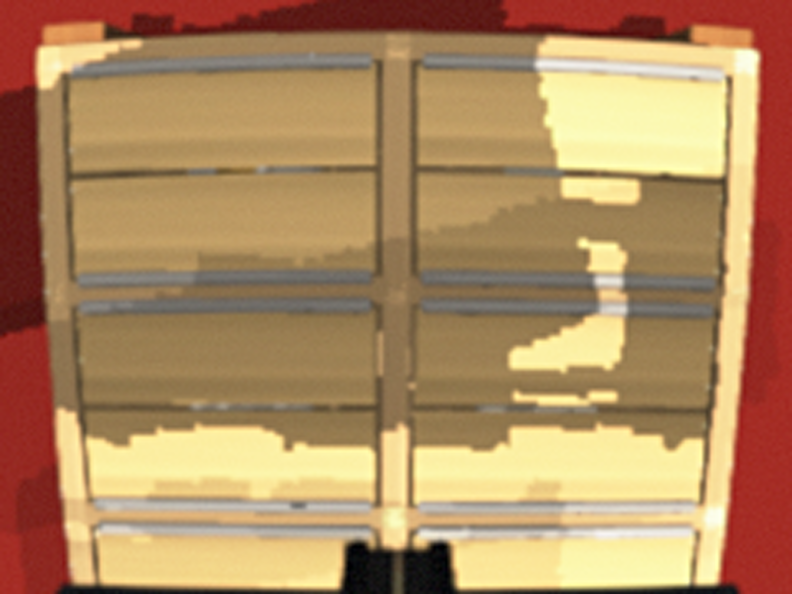

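The middle crosses at pixels (320,160) and (320,227) put the crate centre at about (0.551, 0.1675) with a yaw of about 3.5°, which matches the tool axes. I'll probe cell 1 first.

>>> carry_out(moves=[[0, -0.61, 0.5, 0, 0, 0], [0, -0.61, 0.75, 0, 0, 0], [0, 0, 0.75, 0, 0, 0], [0, 0, 0.75, 0, 0, 0], [0, 0, 0.25, 0, 0, 0], [0, 0, 0.25, 0, 0, 0], [0, 0, 0.25, 0, 0, 0], [0, 0, 0.15, 0, 0, 0], [0, 0, 0.1, 0, 0, 0], [0, 0, 0, 0, 0, 0]])

```text
time: 4.28
ee_pos: [0.5058, 0.1645, 0.0906]
eef_rot: [0.683, 0.73, 0.003, 0.001]
ft_force: [-8.1, -4.3, 37.5]
width: 0.0006
grip_force: 20.2
```

Cell 1 is full: the tips stopped hard 25 mm below the rim. Next is cell 4.

>>> carry_out(moves=[[0, 0, -0.8, 0, 0, 0], [0, 0, -0.8, 0, 0, 0], [0, 0.8, 0, 0, 0, 0], [0, 0.8, 0, 0, 0, 0], [0, 0.85, 0, 0, 0, 0], [0, 0, 0.7, 0, 0, 0], [0, 0, 0.3, 0, 0, 0], [0, 0, 0.25, 0, 0, 0], [0, 0, 0.15, 0, 0, 0], [0, 0, 0.15, 0, 0, 0], [0, 0, 0, 0, 0, 0]])

```text
time: 5.65
ee_pos: [0.602, 0.1708, 0.0906]
eef_rot: [0.683, 0.73, 0.001, 0.0]
ft_force: [-1.7, -0.4, 12.6]
width: 0.0004
grip_force: 8.5
```

Cell 4 is full too (tip at the same height, 12.6 N). Next is cell 5.

>>> carry_out(moves=[[0, 0, -0.8, 0, 0, 0], [0, 0, -0.75, 0, 0, 0], [0.85, 0, 0, 0, 0, 0], [0.85, 0, 0, 0, 0, 0], [0, 0, 0.7, 0, 0, 0], [0, 0, 0.3, 0, 0, 0], [0, 0, 0.25, 0, 0, 0], [0, 0, 0.15, 0, 0, 0], [0, 0, 0.15, 0, 0, 0], [0, 0, 0, 0, 0, 0]])

```text
time: 6.9
ee_pos: [0.5964, 0.238, 0.0882]
eef_rot: [0.683, 0.73, -0.0, 0.0]
ft_force: [1.0, -0.4, -3.1]
width: 0.0009
grip_force: 2.1
```

No contact at 28 mm, so I'll go deeper to make sure.

>>> carry_out(moves=[[0, 0, 0.2, 0, 0, 0], [0, 0, 0.2, 0, 0, 0], [0, 0, 0.25, 0, 0, 0], [0, 0, 0.2, 0, 0, 0], [0, 0, 0, 0, 0, 0]])

```text
time: 7.52
ee_pos: [0.5958, 0.2379, 0.0533]
eef_rot: [0.683, 0.73, -0.001, -0.0]
ft_force: [-0.7, -1.6, -5.1]
width: 0.0006
grip_force: 2.9
```

Cell 5 is empty (tips 63 mm below the rim with no contact). I'll move to the vase and look at it with the wrist camera.

>>> carry_out(moves=[[0, 0, -0.95, 0, 0, 0], [0, 0, -0.95, 0, 0, 0], [0, 0, -0.95, 0, 0, 0], [0, 0, -0.95, 0, 0, 0], [-1, -0.07, 0, 0, 0, 0], [-1, -0.07, 0, 0, 0, 0], [-1, -0.07, 0, 0, 0, 0], [-1, -0.07, 0, 0, 0, 0], [-1, -0.07, 0, 0, 0, 0], [-1, -0.07, 0, 0, 0, 0], [-1, -0.07, 0, 0, 0, 0], [-1, -0.07, 0, 0, 0, 0], [-1, -0.07, 0, 0, 0, 0], [-1, -0.07, 0, 0, 0, 0], [-1, -0.07, 0, 0, 0, 0], [-1, -0.07, 0, 0, 0, 0], [-1, -0.07, 0, 0, 0, 0], [-1, -0.07, 0, 0, 0, 0], [-1, -0.07, 0, 0, 0, 0], [0, 0, 0, 0, 0, 0.48]])

```text
time: 10.02
ee_pos: [0.5924, -0.3674, 0.2065]
eef_rot: [0.71, 0.705, -0.001, 0.0]
ft_force: [-0.6, 0.0, -0.6]
width: 0.0007
grip_force: 0.0
```

>>> carry_out(moves=[[0, 0, 0, 0, 0, 0], [0, 0, 0, 0, 0, 0]], fingers=50)

```text
time: 10.28
ee_pos: [0.5947, -0.3624, 0.2066]
eef_rot: [0.706, 0.708, 0.0, -0.0]
ft_force: [0.2, 0.1, -0.1]
width: 0.0131
grip_force: 0.0
```

```bash
python3 - <<'E'
from bench import read_state, viewer, r
from h import *
s=read_state(); print(s["time"],s["ee_pos"],R.from_quat(s["eef_rot"]).as_matrix().round(3).tolist(),s["joint_positions"].round(2),s["ft_force"].round(2),s["width"])
c=viewer.camera("wrist"); cv2.imwrite("pics/wrist2.png",c["pixels"][:,:,::-1]); np.savez("pics/wrist2.npz",**{k:np.array(v) for k,v in c.items()})
E
```

```text
10.275 [ 0.59466224 -0.36240267  0.20655869] [[-0.002, 1.0, 0.0], [1.0, 0.002, 0.0], [0.0, 0.0, -1.0]] [ 0.04  0.58  0.68  1.32 -0.36  1.37  0.71] [ 0.22  0.09 -0.09] 0.013082130251346306
```

View pics/wrist2.png

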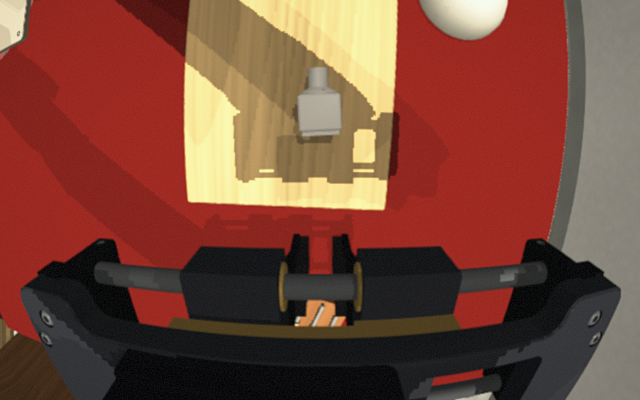

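The vase body spans about cols 298–342, rows 92–136, and the neck cols 308–327, rows 67–90. Casting these:

```bash
python3 - <<'E'
from h import *
c=dict(np.load("pics/wrist2.npz")); hsv=cv2.cvtColor(c["pixels"],cv2.COLOR_RGB2HSV)
m=(hsv[...,1]<70)&(hsv[...,2]>80); m[:60]=0; m[145:]=0; m[:,:280]=0; m[:,360:]=0
for v in range(64,140,4):
    q=np.where(m[v])[0]
    if len(q): 
        h=.035 if v<90 else .056
        print(v,q.min(),q.max(),fcast(c,[[q.min()-.5,v],[q.max()+.5,v]],h).round(4).tolist())
t=np.where(m[:,317])[0]; print(t.min(),t.max(),fcast(c,[[317,t.min()-.5]],.045),fcast(c,[[320,t.max()+.5]],.014))
E
```

```text
68 310 326 [[0.5829, -0.2395], [0.6, -0.2396]]
72 308 326 [[0.5808, -0.2437], [0.6, -0.2438]]
76 308 327 [[0.5808, -0.2479], [0.601, -0.2479]]
80 308 327 [[0.5808, -0.2521], [0.601, -0.2521]]
84 308 327 [[0.5808, -0.2562], [0.601, -0.2563]]
88 307 330 [[0.5798, -0.2604], [0.6041, -0.2604]]
92 302 337 [[0.576, -0.2657], [0.6101, -0.2657]]
96 297 340 [[0.5712, -0.2695], [0.6129, -0.2695]]
100 297 340 [[0.5712, -0.2733], [0.6129, -0.2733]]
104 297 340 [[0.5712, -0.2772], [0.613, -0.2772]]
108 297 340 [[0.5712, -0.2811], [0.613, -0.2811]]
112 297 340 [[0.5712, -0.2849], [0.613, -0.2849]]
116 298 341 [[0.5721, -0.2888], [0.614, -0.2888]]
120 298 341 [[0.5721, -0.2927], [0.614, -0.2926]]
124 299 341 [[0.573, -0.2965], [0.6141, -0.2965]]
128 299 340 [[0.573, -0.3004], [0.6132, -0.3004]]
132 302 338 [[0.5758, -0.3043], [0.6113, -0.3043]]
136 303 306 [[0.5767, -0.3082], [0.5806, -0.3082]]
67 135 [[ 0.59052719 -0.23942067]] [[ 0.59350263 -0.31122843]]
```

>>> carry_out(moves=[[0.95, 0.05, 0, 0, 0, -0.35], [0.95, 0, 0, 0, 0, 0], [0.95, 0, 0, 0, 0, 0], [0, 0, 0.9, 0, 0, 0], [0, 0, 0.9, 0, 0, 0], [0, 0, 0.9, 0, 0, 0], [0, 0, 0, 0, 0, 0], [0, 0, 0, 0, 0, 0]])

```text
time: 11.32
ee_pos: [0.5934, -0.2494, 0.1001]
eef_rot: [0.69, 0.724, 0.0, 0.001]
ft_force: [0.1, 0.5, -0.1]
width: 0.0499
grip_force: 0.0
```

>>> carry_out(moves=[[0.03, -0.06, 0.7, 0, 0, 0], [0, 0, 0.5, 0, 0, 0], [0, 0, 0.28, 0, 0, 0], [0, 0, 0.2, 0, 0, 0], [0, 0, 0, 0, 0, 0]])

```text
time: 11.95
ee_pos: [0.5902, -0.2482, 0.0312]
eef_rot: [0.69, 0.724, -0.0, -0.0]
ft_force: [-0.2, 0.1, 0.1]
width: 0.0501
grip_force: 0.0
```

>>> carry_out(moves=[[0, 0, 0, 0, 0, 0], [0, 0, 0, 0, 0, 0], [0, 0, 0, 0, 0, 0], [0, 0, 0, 0, 0, 0], [0, 0, 0, 0, 0, 0], [0, 0, 0, 0, 0, 0]], fingers=10, force=20)

```text
time: 12.7
ee_pos: [0.5904, -0.2481, 0.0315]
eef_rot: [0.69, 0.724, 0.0, 0.0]
ft_force: [0.7, 0.5, 1.5]
width: 0.0196
grip_force: 20.0
```

>>> carry_out(moves=[[0, 0, -0.5, 0, 0, 0], [0, 0, -0.8, 0, 0, 0], [0, 0, -0.8, 0, 0, 0], [0, 0, -0.8, 0, 0, 0], [0, 0, 0, 0, 0.9, 0], [0, 0, 0, 0, 0.9, 0], [0, 0, 0, 0, 0.9, 0], [0, 0, 0, 0, 0.9, 0], [0, 0, 0, 0, 0.9, 0], [0, 0, 0, 0, 0.9, 0], [0, 0, 0, 0, 0, 0]])

```text
time: 14.08
ee_pos: [0.5887, -0.2504, 0.1457]
eef_rot: [0.643, 0.672, 0.253, -0.267]
ft_force: [-0.5, -0.4, -1.3]
width: 0.0193
grip_force: 19.9
```

```bash
cat > st.py <<'E'
from bench import read_state
from h import *
s=read_state(); print(s["time"],s["ee_pos"].round(4),R.from_quat(s["eef_rot"]).as_matrix().round(3).tolist(),s["joint_positions"].round(2),s["ft_force"].round(2),s["width"].round(4))
E
python3 st.py
```

```text
Traceback (most recent call last):
  File "st.py", line 3, in <module>
    s=read_state(); print(s["time"],s["ee_pos"].round(4),R.from_quat(s["eef_rot"]).as_matrix().round(3).tolist(),s["joint_positions"].round(2),s["ft_force"].round(2),s["width"].round(4))
                                                                                                                                                                      ^^^^^^^^^^^^^^^^
AttributeError: 'float' object has no attribute 'round'
```

>>> carry_out(moves=[[0, 0, 0, 0, 0.9, 0], [0, 0, 0, 0, 0.9, 0], [0, 0, 0, 0, 0.9, 0], [0, 0, 0, 0, 0.9, 0], [0, 0, 0, 0, 0.9, 0], [0, 0, 0, 0, 0.9, 0], [0, 0, 0, 0, 0.45, 0], [0, 0, 0, 0, 0, 0], [0, 0, 0, 0, 0, 0]])

```text
time: 15.2
ee_pos: [0.5909, -0.2468, 0.1471]
eef_rot: [0.492, 0.517, 0.482, -0.508]
ft_force: [0.5, 0.8, -1.1]
width: 0.0191
grip_force: 19.9
```

```bash
sed -i 's/s\["width"\].round(4)/s["width"]/' st.py; cat >> st.py <<'E'
from bench import viewer
import sys
if len(sys.argv)>2:
    c=viewer.camera(sys.argv[1]); np.savez(f"pics/{sys.argv[2]}.npz",**{k:np.array(v) for k,v in c.items()}); cv2.imwrite(f"pics/{sys.argv[2]}.png",c["pixels"][:,:,::-1])
E
python3 st.py scene s3
```

```text
15.2 [ 0.5909 -0.2468  0.1471] [[0.001, 0.999, -0.051], [0.018, 0.051, 0.999], [1.0, -0.001, -0.018]] [ 0.92  1.28 -0.48  0.86 -0.75  2.06  0.55] [ 0.46  0.78 -1.14] 0.019104346363366193
```

View pics/s3.png

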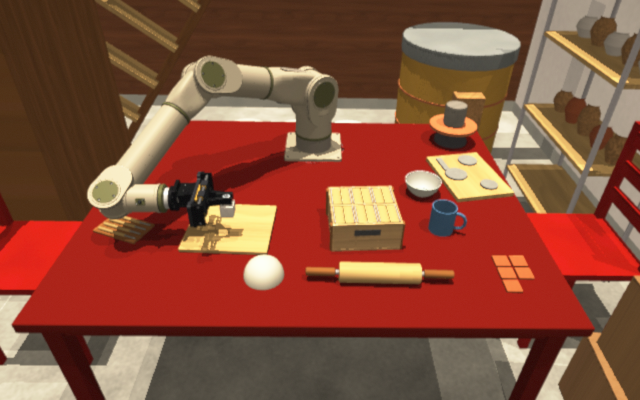

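The vase hangs upright at (228,208), but the wrist (112,190) sits over the brushes, with little room to lower. I'll shift inward over the board first.

>>> carry_out(moves=[[0, -0.55, 0.4, 0, 0, 0], [0, -0.55, 0.4, 0, 0, 0], [0, -0.55, 0.4, 0, 0, 0], [0, -0.55, 0.4, 0, 0, 0], [0, -0.55, 0.4, 0, 0, 0], [-0.3, 0, 0, 0, 0, 0], [-0.3, 0, 0, 0, 0, 0], [0, 0, 0, 0, 0, 0]])

```text
time: 16.25
ee_pos: [0.4767, -0.1732, 0.1203]
eef_rot: [0.492, 0.515, 0.483, -0.509]
ft_force: [0.8, 0.3, -0.2]
width: 0.0196
grip_force: 19.9
```

```bash
python3 st.py scene s4; python3 - <<'E'
import cv2
a=cv2.imread("pics/s4.png"); cv2.imwrite("pics/s4c.png",cv2.resize(a[60:270,60:300],None,fx=2.8,fy=2.8,interpolation=cv2.INTER_CUBIC))
E
```

```text
16.25 [ 0.4767 -0.1732  0.1203] [[0.002, 0.999, -0.05], [0.014, 0.05, 0.999], [1.0, -0.003, -0.014]] [ 1.06  1.09 -0.48  1.37 -0.66  1.88  0.79] [ 0.8   0.35 -0.2 ] 0.01956134741112562
```

View pics/s4c.png

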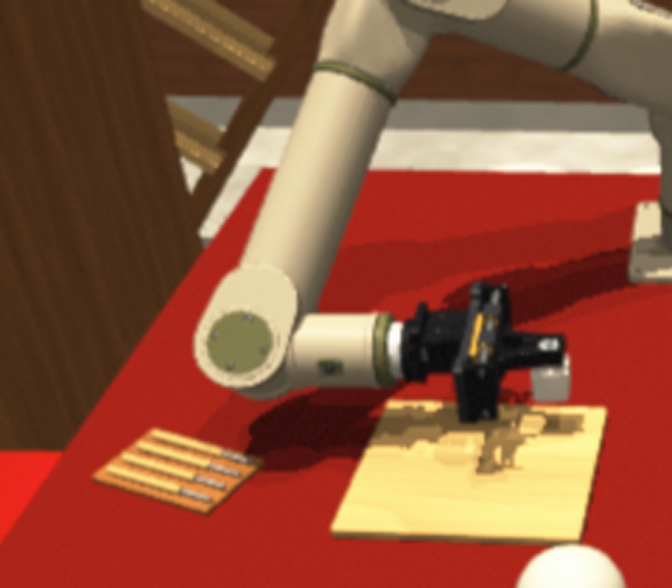

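```bash
python3 - <<'E'
from h import *
c=dict(np.load("pics/s4.npz")); P=cloud(c); x,y,z=P[...,0],P[...,1],P[...,2]
for a in np.arange(-.62,-.10,.03):
    m=(y>a)&(y<a+.03)&(x>.3)&(x<.62)&(z>.022)
    if m.any(): i=np.argmin(np.where(m,z,9)); print(f"{a:.2f}",m.sum(),"zmin",P.reshape(-1,3)[i].round(3),"zmax",z[m].max().round(3),"xmax",x[m].max().round(3))
E
```

```text
-0.56 227 zmin [ 0.504 -0.53   0.072] zmax 0.209 xmax 0.558
-0.53 524 zmin [ 0.499 -0.5    0.066] zmax 0.266 xmax 0.564
-0.50 807 zmin [ 0.491 -0.497  0.06 ] zmax 0.337 xmax 0.563
-0.47 1108 zmin [ 0.513 -0.444  0.091] zmax 0.376 xmax 0.548
-0.44 998 zmin [ 0.512 -0.438  0.091] zmax 0.393 xmax 0.541
-0.41 643 zmin [ 0.517 -0.39   0.099] zmax 0.389 xmax 0.543
-0.38 284 zmin [ 0.501 -0.371  0.085] zmax 0.363 xmax 0.531
-0.35 256 zmin [ 0.494 -0.32   0.088] zmax 0.165 xmax 0.525
-0.32 212 zmin [ 0.493 -0.32   0.096] zmax 0.161 xmax 0.506
-0.29 288 zmin [ 0.571 -0.262  0.085] zmax 0.164 xmax 0.578
-0.26 523 zmin [ 0.557 -0.24   0.08 ] zmax 0.164 xmax 0.58
-0.23 185 zmin [ 0.569 -0.228  0.089] zmax 0.159 xmax 0.571
-0.20 220 zmin [ 0.491 -0.174  0.06 ] zmax 0.136 xmax 0.505
-0.17 111 zmin [ 0.494 -0.163  0.063] zmax 0.134 xmax 0.504
```

The wrist's lowest visible point is at about z = 0.060 and I need to go down 46 mm. I'll tilt back about 3° for margin and lower.

>>> carry_out(moves=[[0, 0, 0, 0, -0.4, 0], [-0.4, 0, 0, 0, 0, 0], [-0.4, 0, 0, 0, 0, 0], [-0.15, 0, 0, 0, 0, 0], [-0.08, 0, 0, 0, 0, 0], [0, 0, 0, 0, 0, 0]])

```text
time: 17.05
ee_pos: [0.4764, -0.1761, 0.0802]
eef_rot: [0.505, 0.529, 0.47, -0.495]
ft_force: [-0.3, 0.2, -1.3]
width: 0.0196
grip_force: 19.9
```

>>> carry_out(moves=[[-0.05, 0, 0, 0, 0, 0], [-0.05, 0, 0, 0, 0, 0], [0, 0, 0, 0, 0, 0]])

```text
time: 17.42
ee_pos: [0.4764, -0.1765, 0.0762]
eef_rot: [0.505, 0.529, 0.47, -0.495]
ft_force: [0.5, 1.0, -1.3]
width: 0.0194
grip_force: 19.9
```

>>> carry_out(moves=[[-0.05, 0, 0, 0, 0, 0], [0, 0, 0, 0, 0, 0]])

```text
time: 17.68
ee_pos: [0.4766, -0.1766, 0.0747]
eef_rot: [0.504, 0.529, 0.47, -0.495]
ft_force: [0.5, -0.8, 1.8]
width: 0.0193
grip_force: 20.0
```

Contact (about 3 N). I'll ease the grip so the vase settles, then open.

>>> carry_out(moves=[[-0.03, 0, 0, 0, 0, 0], [0, 0, 0, 0, 0, 0], [0, 0, 0, 0, 0, 0]], force=3)

```text
time: 18.05
ee_pos: [0.4767, -0.1767, 0.0735]
eef_rot: [0.504, 0.529, 0.47, -0.494]
ft_force: [2.2, -1.1, 4.4]
width: 0.02
grip_force: 3.0
```

>>> carry_out(moves=[[0, 0, 0, 0, 0, 0], [0, 0, 0, 0, 0, 0], [0, 0, 0, 0, 0, 0], [0, 0, 0, 0, 0, 0], [0, 0, 0, 0, 0, 0], [0, 0, 0, 0, 0, 0]], fingers=50)

```text
time: 18.8
ee_pos: [0.4764, -0.1767, 0.0731]
eef_rot: [0.505, 0.529, 0.47, -0.495]
ft_force: [0.1, 0.8, 0.5]
width: 0.0501
grip_force: 0.0
```

>>> carry_out(moves=[[0, 0, -0.4, 0, 0, 0], [0, 0, -0.6, 0, 0, 0], [0, 0, -0.8, 0, 0, 0], [0.3, 0, -0.8, 0, 0, 0], [0.8, 0, 0, 0, 0, 0], [0.8, 0, 0, 0, 0, 0], [0.8, 0, 0, 0, 0, 0], [0, 0, 0, 0, 0, 0]])

```text
time: 19.8
ee_pos: [0.4818, -0.2732, 0.1905]
eef_rot: [0.505, 0.53, 0.47, -0.493]
ft_force: [-0.0, -1.3, -1.2]
width: 0.0503
grip_force: 0.0
```

```bash
python3 st.py wrist w5; python3 - <<'E'
from bench import viewer
from h import *
c=viewer.camera("scene"); P=cloud(c); np.savez("pics/s5.npz",**{k:np.array(v) for k,v in c.items()})
x,y,z=P[...,0],P[...,1],P[...,2]
m=(z>.022)&(z<.09)&(x>.42)&(x<.54)&(y>-.24)&(y<-.12)
n=m&(z>.066)
print(m.sum(),z[m].max(),P[m].min(0),P[m].max(0),"neck",P[n].mean(0),n.sum())
cv2.imwrite("pics/s5c.png",cv2.resize(c["pixels"][140:280,100:320],None,fx=3.3,fy=3.3,interpolation=cv2.INTER_CUBIC)[:,:,::-1])
E
```

```text
19.8 [ 0.4818 -0.2732  0.1905] [[-0.005, 0.999, -0.049], [0.072, 0.049, 0.996], [0.997, 0.001, -0.072]] [ 1.14  1.1  -0.57  1.13 -0.61  2.05  0.62] [-0.02 -1.31 -1.18] 0.05033911518518543
230 0.08646050196345978 [ 0.45607283 -0.20562134  0.02238235] [ 0.5067528  -0.16253195  0.0864605 ] neck [ 0.48301662 -0.18460071  0.0786473 ] 41
```

View pics/s5c.png

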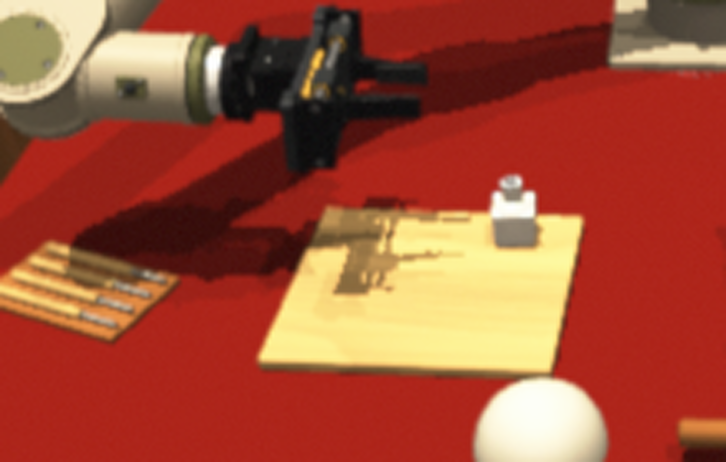

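The vase stands upright on the board at (513,220) in the crop. I'll turn the tool down again.

>>> carry_out(moves=[[0, 0, 0, 0, -0.97, 0], [0, 0, 0, 0, -0.97, 0], [0, 0, 0, 0, -0.97, 0], [0, 0, 0, 0, -0.97, 0], [0, 0, 0, 0, -0.97, 0], [0, 0, 0, 0, -0.97, 0], [0, 0, 0, 0, -0.97, 0], [0, 0, 0, 0, -0.97, 0], [0, 0, 0, 0, -0.97, 0], [0, 0, 0, 0, -0.97, 0], [0, 0, 0, 0, -0.97, 0], [0, 0, 0, 0, 0, 0], [0, 0, 0, 0, 0, 0]])

```text
time: 21.52
ee_pos: [0.4808, -0.2736, 0.1874]
eef_rot: [0.69, 0.724, 0.004, -0.006]
ft_force: [-0.2, -0.4, 0.6]
width: 0.0497
grip_force: 0.0
```

```bash
python3 st.py wrist w6; python3 - <<'E'
from bench import viewer
from h import *
c=dict(np.load("pics/w6.npz")); print(c["xyz"])
t=viewer.camera("top"); P=cloud(t); x,y,z=P[...,0],P[...,1],P[...,2]
m=(z>.03)&(z<.095)&(x>.42)&(x<.54)&(y>-.24)&(y<-.12)
print("top",m.sum(),P[m].min(0),P[m].max(0) , P[m&(z>.07)].mean(0))
cv2.imwrite("pics/w6c.png",cv2.resize(c["pixels"][20:220,200:440],None,fx=3,fy=3,interpolation=cv2.INTER_CUBIC)[:,:,::-1])
E
```

```text
21.525 [ 0.4808 -0.2736  0.1874] [[-0.048, 0.999, -0.004], [0.999, 0.048, 0.014], [0.014, -0.003, -1.0]] [ 0.86  0.25 -0.49  1.69  0.11  1.24  0.4 ] [-0.24 -0.4   0.6 ] 0.049733061030096795
[ 0.47693793 -0.1963128   0.33611754]
top 231 [ 0.4561557  -0.20545321  0.03044218] [ 0.49932545 -0.16112003  0.08645084] [ 0.4777569  -0.18275777  0.08195097]
```

View pics/w6c.png

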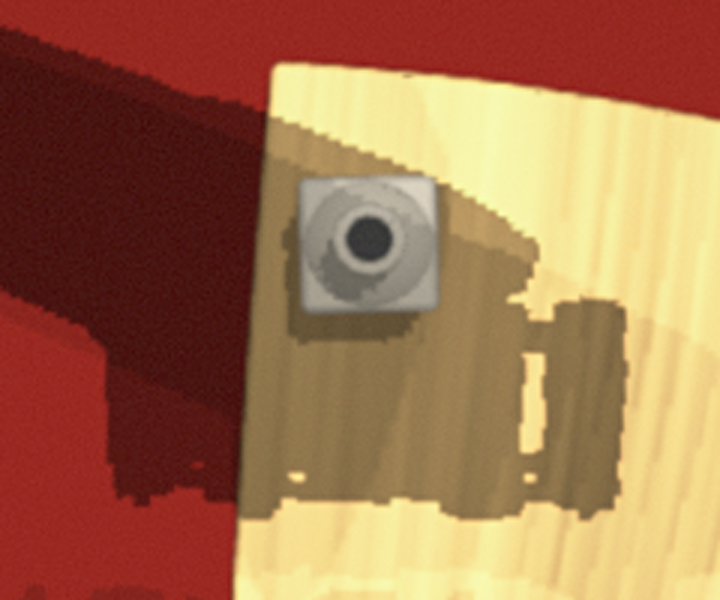

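The vase stands upright and square to the tool within about 1°. The mouth centre is at pixel (323,99).

```bash
python3 - <<'E'
from h import *
c=dict(np.load("pics/w6.npz"))
print(fcast(c,[[323,99.3]],.082)); q=np.array([[300,180],[437,176],[439,310],[303,312]])/3+[200,20]
p=fcast(c,q,.055); print(p.round(4).tolist(),p.mean(0)); e=p[1]-p[0]; print(np.degrees(np.arctan2(e[1],e[0]))); e=p[2]-p[3]; print(np.degrees(np.arctan2(e[1],e[0])))
E
```

```text
[[ 0.4775642  -0.18401135]]
[[0.4563, -0.1659], [0.4969, -0.1627], [0.4997, -0.2033], [0.4589, -0.206]] [ 0.47795229 -0.18447221]
4.548615390669568
3.6858870110782296
```

>>> carry_out(moves=[[0, 0, 0, 0, -0.1, -0.12], [0.7, 0.06, 0, 0, 0, 0], [0.77, 0, 0, 0, 0, 0], [0.77, 0, 0, 0, 0, 0], [0, 0, 0.9, 0, 0, 0], [0, 0, 1, 0, 0, 0], [0, 0, 0, 0, 0, 0], [0, 0, 0, 0, 0, 0]])

```text
time: 22.62
ee_pos: [0.4785, -0.1838, 0.1132]
eef_rot: [0.683, 0.73, -0.001, 0.001]
ft_force: [0.4, -0.6, 0.9]
width: 0.0498
grip_force: 0.0
```

```bash
python3 st.py
```

```text
22.625 [ 0.4785 -0.1838  0.1132] [[-0.066, 0.998, -0.001], [0.998, 0.066, -0.003], [-0.003, -0.001, -1.0]] [ 0.77  0.24 -0.55  1.88  0.15  1.06  0.23] [ 0.39 -0.61  0.86] 0.04978142395707921
```

>>> carry_out(moves=[[0, -0.02, 0.45, 0, 0, 0], [0, 0, 0.25, 0, 0, 0], [0, 0, 0.14, 0, 0, 0], [0, 0, 0, 0, 0, 0]])

```text
time: 23.12
ee_pos: [0.4767, -0.1834, 0.0779]
eef_rot: [0.683, 0.73, -0.002, -0.0]
ft_force: [-0.4, 0.3, 0.2]
width: 0.0497
grip_force: 0.0
```

>>> carry_out(moves=[[0, 0, 0, 0, 0, 0], [0, 0, 0, 0, 0, 0], [0, 0, 0, 0, 0, 0], [0, 0, 0, 0, 0, 0], [0, 0, 0, 0, 0, 0], [0, 0, 0, 0, 0, 0]], fingers=10, force=20)

```text
time: 23.88
ee_pos: [0.477, -0.1836, 0.0783]
eef_rot: [0.683, 0.73, -0.001, 0.0]
ft_force: [0.5, 0.3, 0.3]
width: 0.0191
grip_force: 20.0
```

>>> carry_out(moves=[[0, 0, -0.3, 0, 0, 0], [0, 0, -0.7, 0, 0, 0], [0, 0, -0.7, 0, 0, 0], [0, 0, -0.7, 0, 0, 0], [0, 0, -0.7, 0, 0, 0], [0.86, 0.305, 0, 0, 0, 0], [0.86, 0.305, 0, 0, 0, 0], [0.86, 0.305, 0, 0, 0, 0], [0.86, 0.305, 0, 0, 0, 0], [0.86, 0.305, 0, 0, 0, 0], [0.86, 0.305, 0, 0, 0, 0], [0.86, 0.305, 0, 0, 0, 0], [0.86, 0.305, 0, 0, 0, 0], [0.86, 0.305, 0, 0, 0, 0], [0.86, 0.305, 0, 0, 0, 0], [0.86, 0.305, 0, 0, 0, 0], [0.86, 0.305, 0, 0, 0, 0], [0, 0, 0, 0, 0, 0], [0, 0, 0, 0, 0, 0]])

```text
time: 26.25
ee_pos: [0.5959, 0.2377, 0.2012]
eef_rot: [0.683, 0.73, -0.002, 0.0]
ft_force: [-0.6, 0.2, -1.3]
width: 0.0192
grip_force: 20.0
```

```bash
python3 st.py wrist w7; python3 - <<'E'
from bench import viewer
from h import *
c=dict(np.load("pics/w7.npz")); s=viewer.camera("scene")
a=cv2.resize(c["pixels"][100:330,200:440],(400,383)); b=cv2.resize(s["pixels"][130:270,290:440],(400,373))
cv2.imwrite("pics/w7c.png",np.hstack([a[:373],b])[:,:,::-1])
E
```

```text
26.25 [0.5959 0.2377 0.2012] [[-0.066, 0.998, -0.002], [0.998, 0.066, -0.003], [-0.003, -0.002, -1.0]] [ 0.09  0.49 -0.75  1.43  0.34  1.35 -0.61] [-0.65  0.2  -1.27] 0.019169923004717773
```

View pics/w7c.png

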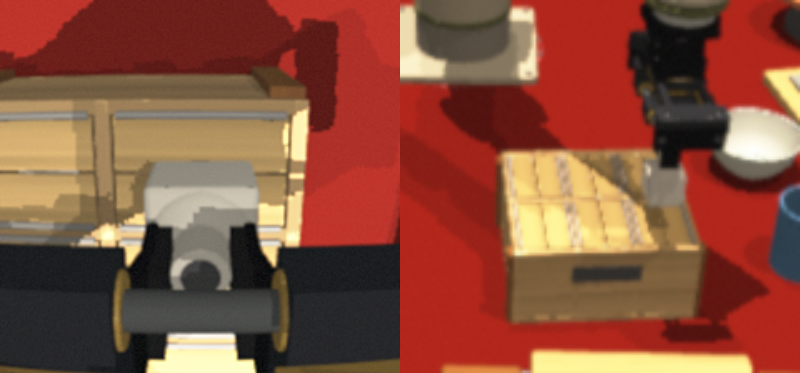

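```bash
python3 - <<'E'
from h import *
c=dict(np.load("pics/w7.npz")); g=cv2.cvtColor(c["pixels"],cv2.COLOR_RGB2GRAY).astype(int)
p=g[160:250,272:284].mean(1).round().astype(int); print(list(zip(range(160,250),p))[::1])
ex=np.array([.998,.062]);ey=np.array([-.062,.998]);C=np.array([.551,.1675])
for v in (168,170,172,202,204,206,236,238,240): 
    w=fcast(c,[[278,v]],.102)[0]-C; print(v,(w@ex).round(4),(w@ey).round(4))
E
```

```text
[(160, np.int64(129)), (161, np.int64(133)), (162, np.int64(131)), (163, np.int64(133)), (164, np.int64(132)), (165, np.int64(130)), (166, np.int64(120)), (167, np.int64(124)), (168, np.int64(135)), (169, np.int64(134)), (170, np.int64(120)), (171, np.int64(115)), (172, np.int64(137)), (173, np.int64(143)), (174, np.int64(142)), (175, np.int64(144)), (176, np.int64(146)), (177, np.int64(148)), (178, np.int64(150)), (179, np.int64(152)), (180, np.int64(150)), (181, np.int64(150)), (182, np.int64(150)), (183, np.int64(151)), (184, np.int64(151)), (185, np.int64(152)), (186, np.int64(151)), (187, np.int64(152)), (188, np.int64(152)), (189, np.int64(154)), (190, np.int64(157)), (191, np.int64(158)), (192, np.int64(156)), (193, np.int64(150)), (194, np.int64(144)), (195, np.int64(139)), (196, np.int64(138)), (197, np.int64(140)), (198, np.int64(141)), (199, np.int64(145)), (200, np.int64(147)), (201, np.int64(143)), (202, np.int64(121)), (203, np.int64(104)), (204, np.int64(106)), (205, np.int64(123)), (206, np.int64(133)), (207, np.int64(132)), (208, np.int64(131)), (209, np.int64(129)),
[... 341 characters left out ...]
nt64(118)), (226, np.int64(110)), (227, np.int64(108)), (228, np.int64(119)), (229, np.int64(133)), (230, np.int64(144)), (231, np.int64(171)), (232, np.int64(189)), (233, np.int64(191)), (234, np.int64(176)), (235, np.int64(157)), (236, np.int64(188)), (237, np.int64(215)), (238, np.int64(207)), (239, np.int64(204)), (240, np.int64(211)), (241, np.int64(207)), (242, np.int64(185)), (243, np.int64(159)), (244, np.int64(179)), (245, np.int64(208)), (246, np.int64(214)), (247, np.int64(209)), (248, np.int64(198)), (249, np.int64(180))]
168 0.0136 0.0996
170 0.0136 0.0979
172 0.0136 0.0962
202 0.0127 0.0706
204 0.0126 0.0688
206 0.0126 0.067
236 0.0114 0.0395
238 0.0113 0.0376
240 0.0112 0.0357
```

The seam suggests about 1.5 mm more to the left. I'll descend through the leaves.

>>> carry_out(moves=[[0.04, 0, 0.4, 0, 0, 0], [0, 0, 0.3, 0, 0, 0], [0, 0, 0.25, 0, 0, 0], [0, 0, 0.25, 0, 0, 0], [0, 0, 0.25, 0, 0, 0], [0, 0, 0.25, 0, 0, 0], [0, 0, 0, 0, 0, 0]])

```text
time: 27.22
ee_pos: [0.5952, 0.2393, 0.1316]
eef_rot: [0.683, 0.73, -0.002, -0.0]
ft_force: [-0.6, -0.4, -2.4]
width: 0.019
grip_force: 20.0
```

>>> carry_out(moves=[[0, 0, 0.25, 0, 0, 0], [0, 0, 0.25, 0, 0, 0], [0, 0, 0.25, 0, 0, 0], [0, 0, 0.25, 0, 0, 0], [0, 0, 0, 0, 0, 0]])

```text
time: 27.85
ee_pos: [0.5951, 0.2393, 0.0916]
eef_rot: [0.683, 0.73, -0.002, -0.0]
ft_force: [-0.4, -0.4, -3.9]
width: 0.0192
grip_force: 22.4
```

>>> carry_out(moves=[[0, 0, 0.15, 0, 0, 0], [0, 0, 0.1, 0, 0, 0], [0, 0, 0.08, 0, 0, 0], [0, 0, 0.06, 0, 0, 0], [0, 0, 0, 0, 0, 0], [0, 0, 0, 0, 0, 0]])

```text
time: 28.6
ee_pos: [0.5956, 0.2395, 0.0773]
eef_rot: [0.683, 0.73, -0.002, 0.0]
ft_force: [0.1, -0.2, -2.1]
width: 0.0196
grip_force: 21.4
```

>>> carry_out(moves=[[0, 0, 0.05, 0, 0, 0], [0, 0, 0.04, 0, 0, 0], [0, 0, 0, 0, 0, 0]])

```text
time: 28.98
ee_pos: [0.5956, 0.2395, 0.0737]
eef_rot: [0.683, 0.73, -0.002, 0.0]
ft_force: [0.2, -0.5, -0.6]
width: 0.0194
grip_force: 20.9
```

>>> carry_out(moves=[[0, 0, 0.03, 0, 0, 0], [0, 0, 0, 0, 0, 0]])

```text
time: 29.22
ee_pos: [0.5956, 0.2396, 0.0725]
eef_rot: [0.683, 0.73, -0.002, 0.0]
ft_force: [-0.5, 0.0, -0.6]
width: 0.0196
grip_force: 20.7
```

>>> carry_out(moves=[[0, 0, 0.03, 0, 0, 0], [0, 0, 0, 0, 0, 0]])

```text
time: 29.48
ee_pos: [0.5961, 0.2397, 0.0723]
eef_rot: [0.683, 0.73, -0.001, 0.001]
ft_force: [-0.3, -1.0, 6.0]
width: 0.0193
grip_force: 20.8
```

Floor contact is at the expected height (6 N). Releasing.

>>> carry_out(moves=[[0, 0, -0.02, 0, 0, 0], [0, 0, 0, 0, 0, 0], [0, 0, 0, 0, 0, 0], [0, 0, 0, 0, 0, 0], [0, 0, 0, 0, 0, 0], [0, 0, 0, 0, 0, 0]], fingers=42)

```text
time: 30.22
ee_pos: [0.5956, 0.2396, 0.0721]
eef_rot: [0.683, 0.73, -0.002, 0.0]
ft_force: [-0.4, 0.3, -0.3]
width: 0.0419
grip_force: 1.0
```

>>> carry_out(moves=[[0, 0, -0.3, 0, 0, 0], [0, 0, -0.3, 0, 0, 0], [0, 0, -0.4, 0, 0, 0], [0, 0, -0.5, 0, 0, 0], [0, 0, -0.8, 0, 0, 0], [0, 0, -0.8, 0, 0, 0], [0, 0, -0.8, 0, 0, 0], [-1, 0, 0, 0, 0, 0], [-1, 0, 0, 0, 0, 0], [-1, 0, 0, 0, 0, 0], [-1, 0, 0, 0, 0, 0], [-1, 0, 0, 0, 0, 0], [-1, 0, 0, 0, 0, 0], [0, 0, 0, 0, 0, 0], [0, 0, 0, 0, 0, 0]])

```text
time: 32.1
ee_pos: [0.6118, 0.0014, 0.2298]
eef_rot: [0.683, 0.73, -0.001, 0.0]
ft_force: [-0.1, 0.8, 1.3]
width: 0.0419
grip_force: 0.0
```

```bash
python3 st.py top t8; python3 - <<'E'
from bench import viewer
from h import *
c=dict(np.load("pics/t8.npz")); w=viewer.camera("wrist"); s=viewer.camera("scene")
a=cv2.resize(c["pixels"][145:250,225:345],(390,341)); b=cv2.resize(s["pixels"][170:260,310:420],(390,319)); b=cv2.copyMakeBorder(b,0,22,0,0,cv2.BORDER_CONSTANT)
cv2.imwrite("pics/t8c.png",np.hstack([a,b])[:,:,::-1])
E
```

```text
32.1 [0.6118 0.0014 0.2298] [[-0.067, 0.998, -0.001], [0.998, 0.067, -0.002], [-0.002, -0.001, -1.0]] [ 0.46  0.39 -0.7   1.48  0.25  1.37 -0.19] [-0.11  0.79  1.33] 0.041905643148139236
```

View pics/t8c.png

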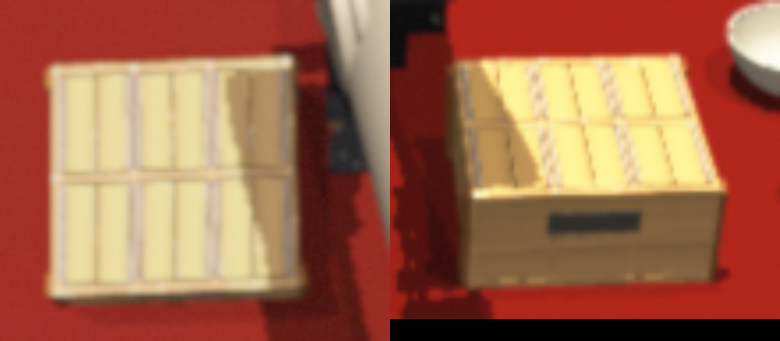

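The leaves are all shut level over every cell, including cell 5, and the robot is clear of everything.

```bash
python3 -c "
from bench import r
print(r.close_job())"
```

```text
the job is handed in; nothing more can be done
None
```

The vase was stood on the board, let go, retaken by the neck and set down on the floor of cell 5 (far row, left), which I had felt to be empty while the vase was still lying; the job was handed in at about 32 s, and the mould, rolling pin, mug and bowl were not touched.

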